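# Sort jar lids on the window ramp

## Robot

A 6-joint arm with a two-finger parallel gripper is mounted at the origin on a cart in front of the work surface, level with it; the furniture and walls round the work are solid. World frame = base frame: x ahead of the robot, y to its left, z up, the work surface at z = 0. Lengths are in m, angles in rad, forces in N, time in s.
With the tool pointing down it reaches from about 0.275 to 0.875 m from the base axis. Payload 12.5 kg.
Tool frame: the origin (TCP) lies midway between the tips of the shut fingers; the grasp point (between the pads) lies 19 mm behind it (env.grasp_offset is the distance from the TCP to the grasp point, in m); z points along the fingers, y is the line along which they close (so a half turn about z gives the same grasp; the last joint's range is limited). The gripper opens to 85 mm and grips with 20 to 120 N. Pads are 22 mm wide; open, the fingers measure 114 mm over their backs; the gripper's body (76 mm by 85 mm) begins 54 mm behind the grasp point. The pads swing forward as they close: fully open they stand 13 mm farther back than shut.
Start: joints at [1.081, 0.351, 1.652, -0, 1.139, -0.085], TCP at [0.217, 0.506, 0.231] pointing down, gripper open.
Joint ranges: [-2.75, 2.75], [-0.79, 2.1], [0.01, 2.65], [-1.57, 4.71], [0.07, 3.14], [-2.87, 2.87]. Speed limits (rad/s): [2.22, 2.22, 2.79, 3.14, 3.14, 3.14].

## Interface

Orientations are given as a unit quaternion [w, x, y, z].
In Python, from plant import state, vision, order, env gives the robot as it stands.
- The arm moves only by the tool drive_tool, never from a script. Its argument "deltas" is a list of rows, each an object with "dp": the shift along the world's x, y, z in m, a list of three; "yaw": the turn about the world's z in degrees. In form: [{"dp": [x, y, z], "yaw": yaw}, ...]. A call has 1 to 5 rows; each row shifts and turns the commanded pose from where the row before left it; what a row does not reach is not made up. A row lasts 1/8 s, in which the tool goes at most 62.5 mm and 10.7 degrees, less where a joint would pass 70% of its speed; a pose out of reach is approached as far as the arm can. A call is refused whole if a number of a shift passes 0.0625 or a number of a turn 10.7, either way. A call with a gripper value outside its range is refused whole. "jaw" is the opening, from 0 (shut) to 1 (fully open), set as the call begins (left out, the last holds). The fingers move at their own pace and stop on an object; "grip_force" is the grip in N (left out, the last holds). Time passes only in rows, so rows that do not move let the fingers close. It gives the time, the measured TCP pose, the force, the opening and the grip force at its end, in the units of the state.
- state(): the state, without advancing time (a new reading comes with each control period).
- vision.grab_frame(name): name is "scene" or "top" or "wrist"; returns a dict with "img" (400x640x3 uint8, red, green, blue), "z_map" (400x640 float32, m along the optical axis (not along the pixel's ray), 0 where there is no reading), "mtx" (3x3 intrinsics, pixels), "R" (3x3) and "t" (3): a world point X has camera coordinates R X + t. Camera axes: x right, y down, z forward; pixel columns grow to the right and rows downward; lengths in m; the calibration is good to about 2 mm. A picture is of the moment at which its call begins.
- order.finish_job(): hands the job in; it is judged then, once.
The state is a dict: "time_s": time; "joints": joint angles; "qd": joint speeds; "joint_torque": joint torques, N m; "eef_pos": TCP position; "eef_rot": TCP orientation; "ft_force": force on the tool from outside, world axes, zero at the start; "torque": the same for the moment, N m; "finger_gap": opening from 0.0 (shut) to 1.0 (fully open); "grip_force": force on a finger pad.
Only numpy, scipy, OpenCV 4.12 (cv2) and the standard library are available. Lean on these libraries where they do the work, as an engineer would, in place of code of your own. Each camera call takes 0.05 s, during which the arm holds its last target. There are 200 camera calls.

## Task

Sort the three steel jar lids with the wooden sorting ramp, smallest first and largest last: stand each lid on the rail at the raised end so that it leans on the board, let go, and let it roll down by itself and tip through its own window, waiting until it lies in its compartment before loading the next. Never push a lid along the rail or put it into a compartment with the gripper, and leave the oil bottle, the vitamin bottle and the squat food tin left of the ramp where they stand.

Things in the scene. Friction and masses are not known exactly. Their poses are not given: they have to be found in the camera images.
- lid_small_center (a point): centre (mid-thickness) of the small jar lid, a plain steel disc 60 mm across and 14 mm thick, 40 g (give or take 30 %). Site x is the lid's axis, square to its faces. At the start it stands on edge in one of the three slots of the rack (which one varies), leaning 28 deg from vertical, and point z then points up along its face to its topmost rim point
- lid_medium_center (a point): centre (mid-thickness) of the medium jar lid, a plain steel disc 76 mm across and 14 mm thick, 55 g (give or take 30 %). Site x is the lid's axis, square to its faces. At the start it stands on edge in one of the three slots of the rack (which one varies), leaning 28 deg from vertical, and point z then points up along its face to its topmost rim point
- lid_large_center (a point): centre (mid-thickness) of the large jar lid, a plain steel disc 92 mm across and 14 mm thick, 75 g (give or take 30 %). Site x is the lid's axis, square to its faces. At the start it stands on edge in one of the three slots of the rack (which one varies), leaning 28 deg from vertical, and point z then points up along its face to its topmost rim point
- sorter: fixed wooden ramp, 430 x 150 x 185 mm. Origin on the worktop under the middle of its loading bay (raised end, near the robot); x level down the run, y to its back, z up. A board of slippery white plastic leans 30 deg from vertical towards -y; along its foot on the +y side runs a rail square to it (tipping down to it), 22 mm wide with a 5 mm outer lip. Board and rail slope down 9 deg towards +x
- bay (a point): loading point, 88 mm above the sorter's origin, axes as the sorter's: on the corner line between rail and the board's +y face, mid-bay. A lid of radius R ready to go stands on the rail with its centre R up the board and 7 mm out from its face; let go, it leans on the board and rolls to +x by itself and lies in its compartment about 2 s later
- notch (a point): middle of the lower edge of the finger notch in the loading bay's board, on its +y face, 36 mm up the board from point bay; axes as the sorter's. The notch is 48 mm wide along the run and open above, so one finger can pass behind a lid. Beside it the board is 70 mm high on the -x side, 102 mm on the +x side; a 30 mm stop closes the rail 48 mm to -x
- window1 (a point): foot of the first window (corner line of rail and board, mid-window, axes as the sorter's), 90 mm long, 68 mm high up the board; 109 and 225 mm farther down the run lie the second (108 long, 84 high) and the third (104 long, open above). A lid lower than a window tips through it into its compartment, reaching 118 mm to -y, floor 20 mm below the rail; a bigger lid rolls past
- rack: fixed wooden lid rack 244 x 72 mm, base 8 mm thick; origin at the centre of its underside, z up. Three slots in a row at x = -88, 0, 88 mm, 21 mm up; lids lean in them 28 deg from vertical towards -x on two steel prongs (6 mm thick, 48 mm long, at y = -25.5 and 25.5: 45 mm free between for a finger); 7 mm lip at the lid's foot. 63 mm clear between neighbouring lids. Pull lids out along their lean
- oil_bottle: bystander: clear oil bottle with a red cap, 60 mm across, 207 mm tall, standing between rack and sorter near the front edge; origin at the centre of its underside
- vitamin_tub: bystander: brown vitamin bottle with a pale blue cap, 72 mm across, 121 mm tall, on the front strip right of the rack; origin at the centre of its underside
- food_tin: bystander: squat food tin 75 mm across, 58 mm tall, on the left beyond the sorter's back; origin at the centre of its underside

How it is judged:
By the outcome, as a careful person would: the job done as asked, in the order asked, and still so for the second after the job is handed in, with the robot touching nothing.
It also fails if it takes over 72 s, if anything falls off the work surface, if the arm or the gripper's body presses on something with over 40 N, if the wrist force passes 120 N, or if a joint passes its speed limit or range.

## Working session

There is one attempt and no reset: what is moved stays moved. The work goes in short steps, Python scripts to look and compute and a tool call to move; the robot and the scene stay as the last step left them, time stands still between calls to the robot, and variables do not carry over. Pictures are saved under pics/ and viewed, at most 10 in all, crops included, and the job is handed in when it is done.

Besides the shell and the picture viewer there is one more tool, called after "Emit:" as name(argument=value, ...), one argument or row to a line, values as JSON. drive_tool: Moves the arm, as the interface text tells. Its arguments: {"type":"object","properties":{"deltas":{"type":"array","items":{"type":"object","properties":{"dp":{"type":"array","items":{"type":"number"}},"yaw":{"type":"number"}}}},"jaw":{"type":"number"},"grip_force":{"type":"number"}},"required":["deltas"]}

```bash
ls; mkdir -p pics; cat > h.py <<'E'
import numpy as np, cv2
from plant import state, vision, order, env
def cloud(f):
    z=f["z_map"]; v,u=np.mgrid[:z.shape[0],:z.shape[1]]
    K=f["mtx"]; c=np.stack([(u-K[0,2])/K[0,0]*z,(v-K[1,2])/K[1,1]*z,z],-1)
    P=(c-f["t"])@f["R"]; P[z==0]=np.nan; return P
def proj(f,X):
    c=f["R"]@np.array(X)+f["t"]; p=f["mtx"]@c; return p[:2]/p[2]
E
python3 - <<'E'
from h import *
for n in ("scene","top"):
    f=vision.grab_frame(n); cv2.imwrite(f"pics/{n}.png",f["img"][:,:,::-1]); np.savez(f"/tmp/{n}.npz",**f)
    print(n,-f["R"].T@f["t"], (f["z_map"]==0).mean())
s=state(); print(s)
E
```

```text
pics
scene [0.02775554 1.07106816 0.59186842] 0.0068046875
top [0.36256475 0.1108483  1.18647245] 0.00388671875
{'time_s': 0.1, 'joints': array([ 1.08137106e+00,  3.51188400e-01,  1.65235695e+00,  4.16103809e-06,
        1.13907427e+00, -8.45723103e-02]), 'qd': array([-0.0003541 ,  0.000798  , -0.00193804, -0.00066057,  0.0014342 ,
        0.00172453]), 'joint_torque': array([ 1.12689679e-03, -5.06826353e+01, -2.91870868e+01, -1.16989704e-04,
        2.63784670e-03,  4.73670536e-05]), 'eef_pos': array([0.21646072, 0.50529776, 0.23081013]), 'eef_rot': array([-1.47165816e-04,  2.01047680e-01,  9.79581322e-01, -4.91944553e-04]), 'ft_force': array([-0.12497108,  0.00677588,  0.14753252]), 'torque': array([-0.06854405, -0.02769796,  0.00854693]), 'grip_force': 0.0, 'finger_gap': 1.0010850884876554}
```

View pics/scene.png

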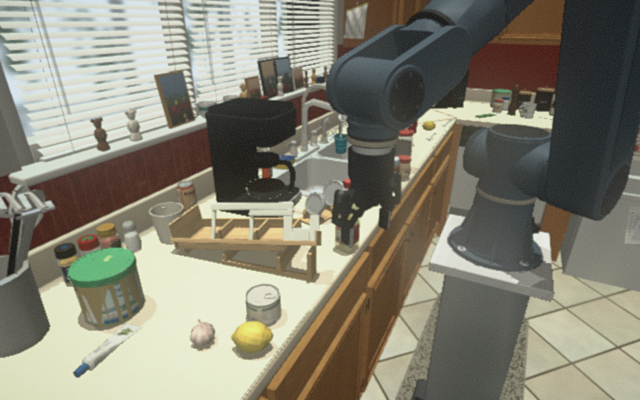

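View pics/top.png

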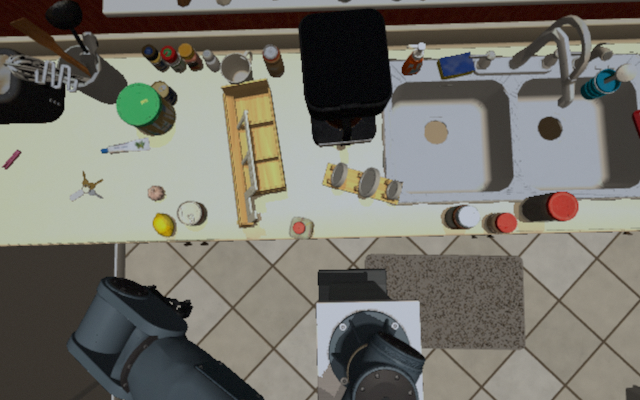

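The top view shows the ramp at u 225–285, v 80–225, with its bay at about (248,215). The rack is at (325–400, 165–200) with three lids. The bottle is at (300,228), the vitamin tub near (460,217) and the tin at (190,213). Next I'll enlarge the top view and measure from depth.

```bash
python3 - <<'E'
from h import *
f=dict(np.load("/tmp/top.npz")); P=cloud(f)
im=f["img"][70:245,215:410,::-1]; cv2.imwrite("pics/topz.png",cv2.resize(im,None,fx=4,fy=3.4,interpolation=cv2.INTER_CUBIC))
hsv=cv2.cvtColor(f["img"],cv2.COLOR_RGB2HSV)
print("table z",np.nanmedian(P[100:200,130:220,2]),"m/px",P[150,200,1]-P[150,201,1])
# heights of rack and ramp regions
def fit(mask,name):
    q=P[mask][:,:2].astype(np.float32); r=cv2.minAreaRect(q); print(name,mask.sum(),r)
X,Y,Z=P[...,0],P[...,1],P[...,2]
v,u=np.mgrid[:400,:640]
fit((u>318)&(u<410)&(v>158)&(v<206)&(Z>.004)&(Z<.03)&(hsv[...,1]>70),"rack")
fit((u>215)&(u<290)&(v>75)&(v<228)&(Z>.015),"sorter")
np.set_printoptions(precision=3,suppress=True,linewidth=200)
# lids: grey pixels above rack
m=((u>318)&(u<410)&(v>155)&(v<206)&(Z>.04)).astype(np.uint8)
n,l,st,_=cv2.connectedComponentsWithStats(m)
for i in range(1,n):
    if st[i,4]>20: q=P[l==i]; print(st[i],q.mean(0),"min",q.min(0),"max",q.max(0),cv2.minAreaRect(q[:,:2].astype(np.float32)))
E
```

```text
table z 0.0018565021989278986 m/px 0.001533594099244029
rack 723 ((0.5171909928321838, 0.006672844290733337), (0.24022965133190155, 0.07162313908338547), 73.37366485595703)
sorter 6097 ((0.631986141204834, 0.33592915534973145), (0.48801785707473755, 0.18071910738945007), 3.045804500579834)
[332 163  16  25 270] [0.536 0.076 0.07 ] min [0.501 0.055 0.04 ] max [0.576 0.101 0.094] ((0.5367677807807922, 0.07519368082284927), (0.03795359283685684, 0.07340539246797562), 72.21512603759766)
[360 168  21  30 442] [ 0.51  -0.012  0.077] min [ 0.468 -0.039  0.041] max [0.557 0.017 0.108] ((0.5108821988105774, -0.012370876967906952), (0.04750904440879822, 0.08938851952552795), 77.26187133789062)
[388 180  16  21 206] [ 0.487 -0.089  0.061] min [ 0.458 -0.111  0.04 ] max [ 0.519 -0.068  0.08 ] ((0.4886411726474762, -0.08898812532424927), (0.03257598355412483, 0.05816075950860977), 74.5450439453125)
```

View pics/topz.png

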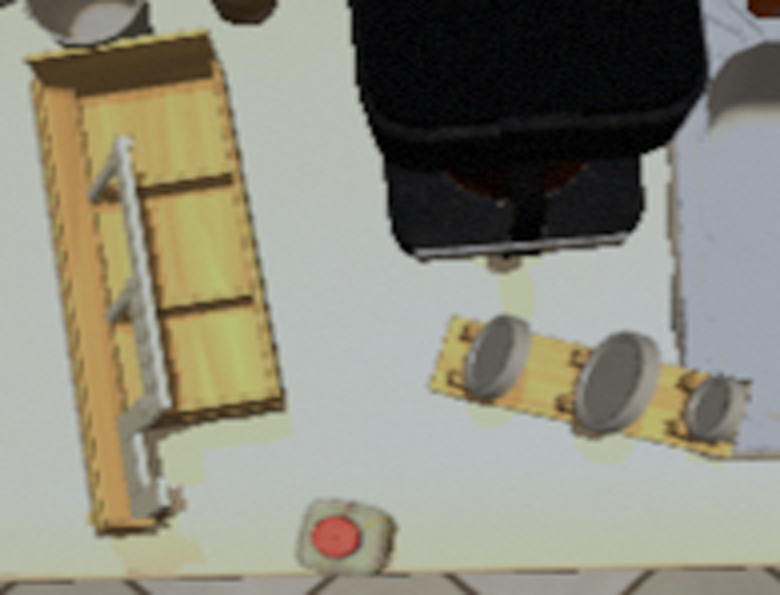

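Left to right, the lids are medium, large and small. Their upper faces look toward +y, so they lean toward world −y and rack x points to about world +y. The finger notch in the ramp board is near zoom pixel (150,435). Next I'll fit planes to the lids and the board.

```bash
cat >> h.py <<'E'
np.set_printoptions(precision=4,suppress=True,linewidth=160)
def plane(q,it=300,tol=.003):
    rng=np.random.default_rng(0); best=None
    for _ in range(it):
        a,b,c=q[rng.choice(len(q),3,replace=False)]; n=np.cross(b-a,c-a)
        if np.linalg.norm(n)<1e-9: continue
        n/=np.linalg.norm(n); m=abs((q-a)@n)<tol
        if best is None or m.sum()>best.sum(): best=m
    c=q[best].mean(0); n=np.linalg.svd(q[best]-c)[2][2]; n*=np.sign(n[2]); return c,n,best
E
python3 - <<'E'
from h import *
f=dict(np.load("/tmp/top.npz")); P=cloud(f); Z=P[...,2]
hsv=cv2.cvtColor(f["img"],cv2.COLOR_RGB2HSV); v,u=np.mgrid[:400,:640]
for n,a in dict(med=(330,350,160,190),lar=(358,383,165,200),sm=(386,406,176,204)).items():
    m=(u>=a[0])&(u<a[1])&(v>=a[2])&(v<a[3])&(Z>.035)&(hsv[...,1]<60)
    q=P[m]; c,nn,b=plane(q); q=q[b]; e=np.cross(nn,[0,0,1]); e/=np.linalg.norm(e); up=np.cross(e,nn)
    A=(q-c)@e; B=(q-c)@up
    print(n,"lean",90-np.degrees(np.arccos(nn[2])),"nyaw",np.degrees(np.arctan2(nn[1],nn[0])),b.sum(),"span",np.ptp(A),np.ptp(B),"faceC",c+e*(A.max()+A.min())/2+up*(B.max()+B.min())/2)
s=(u>215)&(u<290)&(v>75)&(v<228)
w=s&(hsv[...,1]<55)&(Z>.03)
for k in ("scene",):
    g=dict(np.load("/tmp/scene.npz")); Q=cloud(g); h2=cv2.cvtColor(g["img"],cv2.COLOR_RGB2HSV); vv,uu=np.mgrid[:400,:640]
    m=(uu>165)&(uu<325)&(vv>195)&(vv<280)&(Q[...,2]>.01)&(Q[...,0]<.86)&(Q[...,0]>.36)&(Q[...,1]>.22)&(Q[...,1]<.46)
    wm=m&(h2[...,1]<60); c,nn,b=plane(Q[wm]); print("board scene",c,nn,b.sum(),wm.sum(),"yaw",np.degrees(np.arctan2(nn[1],nn[0])))
    wm=m&(h2[...,1]>80); c,nn,b=plane(Q[wm]); print("wood scene",c,nn,b.sum(),wm.sum())
c,nn,b=plane(P[w],tol=.004); print("white top",c,nn,b.sum(),w.sum())
wood=s&(hsv[...,1]>70)&(Z>.005)
for x in np.arange(.39,.80,.03):
    r=wood&(abs(P[...,0]-x)<.004); q=P[r]; q=q[np.argsort(-q[:,1])]
    l=q[q[:,1]>q[:,1].max()-.05]; print(round(x,2),"ymax",l[0],"ymin",q[-1], "left mid z",np.median(l[:,2]))
E
python3 -c "
import cv2;i=cv2.imread('pics/scene.png')[185:290,160:330];cv2.imwrite('pics/sz.png',cv2.resize(i,None,fx=4.5,fy=4.5,interpolation=2))"
```

```text
med lean 27.482743559522206 nyaw 72.93550193297696 212 span 0.07310217170014502 0.06604061661750227 faceC [0.5386 0.0801 0.0648]
lar lean 27.911463286953804 nyaw 74.16747352883844 364 span 0.08917462860532263 0.08339246411930164 faceC [ 0.5119 -0.0074  0.0707]
sm lean 28.421660285625414 nyaw 72.11434985998986 158 span 0.05563446348789468 0.04971680132594117 faceC [ 0.4901 -0.0845  0.0563]
board scene [0.5344 0.3386 0.1239] [-0.0475  0.8806  0.4715] 1493 2010 yaw 93.08823614030223
wood scene [0.6555 0.3253 0.0338] [0.1481 0.0237 0.9887] 918 4279
white top [0.5446 0.3337 0.1337] [-0.0499  0.8694  0.4916] 650 819
0.39 ymax [0.3905 0.3697 0.1085] ymin [0.3923 0.3314 0.1137] left mid z 0.11583412688669223
0.42 ymax [0.4165 0.3736 0.1037] ymin [0.4193 0.35   0.0929] left mid z 0.09742360558566687
0.45 ymax [0.4519 0.3812 0.0956] ymin [0.449  0.3569 0.0872] left mid z 0.0932196552331211
0.48 ymax [0.4785 0.3848 0.0924] ymin [0.4835 0.3099 0.1616] left mid z 0.08777582453259217
0.51 ymax [0.5088 0.3891 0.0866] ymin [0.508  0.2391 0.0859] left mid z 0.07914317418370083
0.54 ymax [0.5387 0.3923 0.0854] ymin [0.5372 0.2441 0.0895] left mid z 0.07274651432989881
0.57 ymax [0.5724 0.3962 0.0813] ymin [0.5669 0.2486 0.074 ] left mid z 0.07020536230408977
0.6 ymax [0.6022 0.4053 0.0691] ymin [0.5964 0.2537 0.0781] left mid z 0.0663223250645526
0.63 ymax [0.627  0.4086 0.0678] ymin [0.6266 0.2579 0.0655] left mid z 0.05554541693385786
0.66 ymax [0.656  0.4129 0.0627] ymin [0.6607 0.2636 0.0649] left mid z 0.054224640645872596
0.69 ymax [0.6909 0.4165 0.0604] ymin [0.6876 0.2674 0.0575] left mid z 0.04712045448021625
0.72 ymax [0.72   0.4346 0.0056] ymin [0.7195 0.2733 0.0558] left mid z 0.047010041107322376
0.75 ymax [0.7509 0.4255 0.0498] ymin [0.7502 0.277  0.049 ] left mid z 0.037312533542534984
0.78 ymax [0.7829 0.4287 0.0492] ymin [0.7762 0.2814 0.0385] left mid z 0.03500736346334631
```

View pics/sz.png

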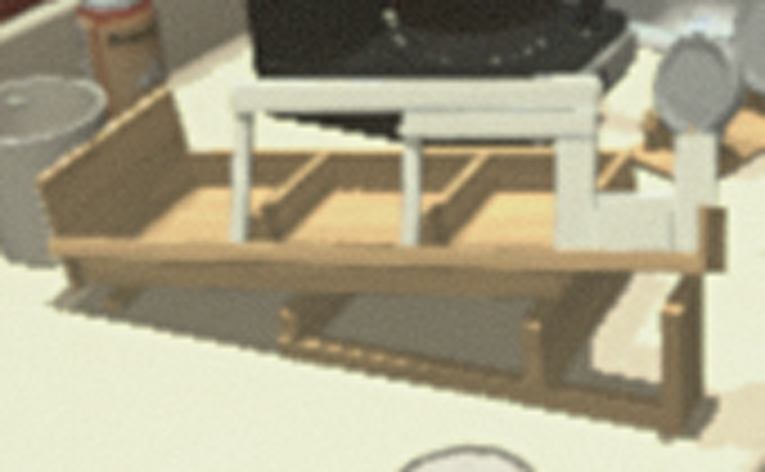

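The scene crop shows the board with its windows. The notch spans zoom u 595–678, with its lower edge at v≈197, and the stop is at (712,240). I'll cast these pixels onto the board plane to locate the bay.

```bash
python3 - <<'E'
from h import *
g=dict(np.load("/tmp/scene.npz")); C=-g["R"].T@g["t"]
psi=np.radians(8.6); X=np.array([np.cos(psi),np.sin(psi),0]);Y=np.array([-np.sin(psi),np.cos(psi),0]);Zz=np.array([0,0,1.])
s,c=np.sin(np.radians(9)),np.cos(np.radians(9))
d=c*X-s*Zz; w=s*X+c*Zz; n=np.cos(np.pi/6)*Y+.5*w; u=np.cos(np.pi/6)*w-.5*Y
c1=np.array([.5344,.3386,.1239]);c2=np.array([.5446,.3337,.1337]); print("off",n@c1,n@c2)
def ray(zu,zv,o):
    p=np.array([160+(zu+.5)/4.5-.5,185+(zv+.5)/4.5-.5,1]); r=g["R"].T@np.linalg.solve(g["mtx"],p); return C+r*(o-n@C)/(n@r)
for o in (n@c1,n@c2):
    L=ray(595,165,o);Rr=ray(678,165,o);B=ray(635,197,o);F=ray(630,249,o);S=ray(700,225,o); T=ray(570,83,o); w1=ray(557,200,o); w1b=ray(430,200,o)
    print("notch d",d@L,d@Rr,"width",d@L-d@Rr,"edge u",u@B,"foot u",u@F,"top102 u",u@T,"stop d",d@S,"win1 d",d@w1,d@w1b)
    N=d*(d@L+d@Rr)/2+u*(u@T-.066)+n*o; print("notch",N,"bay",N-.036*u, "via edge",B)
# dump white top-cloud in d,u coordinates for the bay ends
f=dict(np.load("/tmp/top.npz"));P=cloud(f);hsv=cv2.cvtColor(f["img"],cv2.COLOR_RGB2HSV);v,uu=np.mgrid[:400,:640]
m=(uu>215)&(uu<290)&(v>75)&(v<228)&(hsv[...,1]<55)&(P[...,2]>.03)&(abs(P@n-n@c2)<.006)
for a in np.arange(.30,.50,.012):
    k=m&(abs(P@d-a)<.006); q=P[k]
    if len(q): print(round(a,3),len(q),"u",(q@u).min(),(q@u).max(), "n",np.median(q@n))
E
```

```text
off 0.32721056773077056 0.3272650482059071
notch d 0.48954778130337107 0.4395440415726534 width 0.050003739730717645 edge u 0.032696016555481835 foot u 0.003837537310857883 top102 u 0.0968890677802723 stop d 0.42573007573205557 win1 d 0.5123339939401527 0.5933967839918107
notch [0.443  0.338  0.1153] bay [0.4355 0.355  0.0845] via edge [0.4436 0.3371 0.1169]
notch d 0.4895235789402228 0.4395228888220957 width 0.05000069011812708 edge u 0.03269428115515448 foot u 0.003837561922524102 top102 u 0.09688341739401993 stop d 0.4257097654633679 win1 d 0.5123084018985258 0.5933662481178525
notch [0.443  0.338  0.1154] bay [0.4355 0.3551 0.0846] via edge [0.4436 0.3372 0.1169]
0.42 17 u -0.0036396011191785634 0.07076422580493455 n 0.3274103300304182
0.432 41 u 0.006045230840476028 0.07080841023743412 n 0.32782305970519277
0.444 30 u 0.007863453255640543 0.07014736939638326 n 0.327768611113579
0.456 24 u 0.004992084337313005 0.03781225642261121 n 0.32778503631123757
0.468 21 u 0.005409687316672498 0.04131326813321647 n 0.3274777577611249
0.48 23 u 0.002650022724985727 0.037133385339458834 n 0.32777366950382286
0.492 42 u 0.008239142993964168 0.10491348467561419 n 0.3277320701534828
```

Emit:
drive_tool(
  deltas=[
    {"dp": [0,0,0.05],"yaw": 0},
    {"dp": [0.02,-0.03,0.03],"yaw": 6.4},
    {"dp": [0.022,-0.05,0],"yaw": 0},
    {"dp": [0.022,-0.05,0],"yaw": 0},
    {"dp": [0.022,-0.05,0],"yaw": 0},
  ],
  jaw=0.59,
  grip_force=30,
)

```text
time_s: 0.72
eef_pos: [0.3028, 0.3239, 0.3111]
eef_rot: [-0.0, 0.146, 0.989, -0.0]
ft_force: [1.2, -0.2, 0.1]
finger_gap: 0.591
grip_force: 0.0
```

Emit:
drive_tool(
  deltas=[
    {"dp": [0.022,-0.05,0],"yaw": 0},
    {"dp": [0.022,-0.05,0],"yaw": 0},
    {"dp": [0.022,-0.05,0],"yaw": 0},
    {"dp": [0.022,-0.05,0],"yaw": 0},
    {"dp": [0.022,-0.05,0],"yaw": 0},
  ],
)

```text
time_s: 1.35
eef_pos: [0.4129, 0.0738, 0.3113]
eef_rot: [0.0, 0.146, 0.989, 0.0]
ft_force: [0.9, 0.5, -0.6]
finger_gap: 0.585
grip_force: 0.0
```

Emit:
drive_tool(
  deltas=[
    {"dp": [0.022,-0.05,0],"yaw": 0},
    {"dp": [0.022,-0.05,-0.03],"yaw": 0},
    {"dp": [0.022,-0.05,-0.06],"yaw": 0},
    {"dp": [0.01,-0.015,-0.05],"yaw": 0},
    {"dp": [0,0,0],"yaw": 0},
  ],
)

```text
time_s: 1.98
eef_pos: [0.4819, -0.0783, 0.1822]
eef_rot: [-0.003, 0.147, 0.989, 0.0]
ft_force: [-0.7, 0.8, 0.8]
finger_gap: 0.595
grip_force: 0.0
```

```bash
python3 - <<'E'
from h import *
s=state(); print(s["time_s"],s["eef_pos"],s["eef_rot"],s["finger_gap"],s["joints"])
f=vision.grab_frame("wrist"); cv2.imwrite("pics/w1.png",f["img"][:,:,::-1]); np.savez("/tmp/w1.npz",**f); print(-f["R"].T@f["t"],f["R"])
P=cloud(f); print(np.nanmin(P[...,2]))
E
```

```text
1.975 [ 0.4819 -0.0783  0.1822] [-0.0034  0.1468  0.9892  0.0004] 0.5947498338514114 [-0.2564  0.3042  1.854   0.      0.9902 -1.5325]
[ 0.4037 -0.0547  0.3261] [[ 0.289   0.9573  0.0011]
 [ 0.908  -0.2744  0.3166]
 [ 0.3034 -0.0905 -0.9486]]
-0.9248998297419762
```

View pics/w1.png

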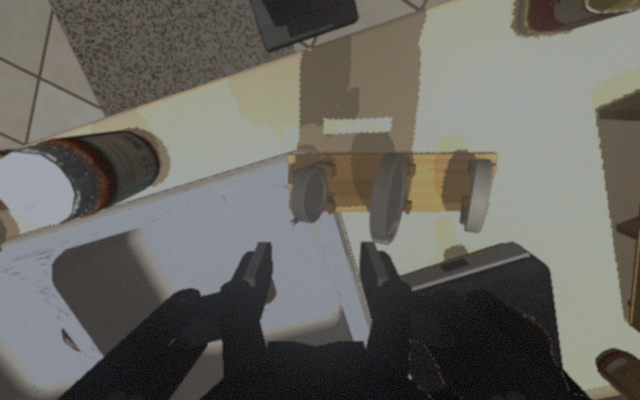

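The wrist view shows the rack at v≈150–210. The small lid is at (310,193), the large at (388,195) and the medium at (480,195). The open fingertips are at (262,260) and (375,260). I'll refine the lid poses from this depth image.

```bash
cat >> h.py <<'E'
RX=np.array([np.cos(np.radians(73.2)),np.sin(np.radians(73.2)),0]); RY=np.array([-RX[1],RX[0],0])
E
python3 - <<'E'
from h import *
f=dict(np.load("/tmp/w1.npz")); P=cloud(f); Z=P[...,2]; hsv=cv2.cvtColor(f["img"],cv2.COLOR_RGB2HSV); v,u=np.mgrid[:400,:640]
print("table z",np.nanmedian(Z[150:200,530:580]))
for n,R,a in (("small",.03,(290,333,160,228)),("large",.046,(365,412,145,248)),("med",.038,(458,500,150,238))):
    m=(u>=a[0])&(u<a[1])&(v>=a[2])&(v<a[3])&(Z>.035)&(hsv[...,1]<60)
    q=P[m]; c,nn,b=plane(q,tol=.002); print(n,b.sum(),m.sum(),nn,"lean",np.degrees(np.arcsin(nn[2])),"yaw",np.degrees(np.arctan2(nn[1],nn[0])))
    print("  rx",q@RX@[1] if 0 else ((q@RX).min(),(q@RX).max()),"ry",(q@RY).min(),(q@RY).max(),"z",q[:,2].min(),q[:,2].max())
    qq=q[b]; e=np.cross(nn,[0,0,1]); e/=np.linalg.norm(e); up=np.cross(e,nn); A=(qq-c)@e;B=(qq-c)@up
    C=c+e*(A.max()+A.min())/2+up*(B.max()-R)-.007*nn; print("  span",np.ptp(A),np.ptp(B),"centre",C,"foot",C-R*up)
E
```

```text
table z 0.001058329395114587
small 970 1687 [0.261  0.8516 0.4545] lean 27.035079601306247 yaw 72.95894132664222
  rx (np.float64(0.03822468567976138), np.float64(0.0820284850345581)) ry -0.522588000532619 -0.4626604199656861 z 0.03501470661022839 0.07762799955564391
  span 0.05992722708463374 0.04902082400672803 centre [ 0.4881 -0.0875  0.0478] foot [ 0.4921 -0.0745  0.0211]
large 1394 2603 [0.2401 0.8537 0.4621] lean 27.52190887699538 yaw 74.29085144544624
  rx (np.float64(0.09061651775154397), np.float64(0.17035874859267958)) ry -0.5346981520544103 -0.44641900104028587 z 0.03500224897005316 0.19731421189834608
  span 0.08820225546547715 0.08226124348141309 centre [ 0.5092 -0.0112  0.0632] foot [0.515  0.0092 0.0224]
med 533 1465 [-0.3073 -0.3137  0.8984] lean 63.94924819878364 yaw -134.41086361282888
  rx (np.float64(0.2070390563365276), np.float64(0.25798709399328196)) ry -0.528934907970272 -0.45365288822349736 z 0.0350200570430564 0.09310912057301894
  span 0.03479113664544242 0.023551213134639527 centre [0.5106 0.0501 0.0695] foot [0.4868 0.0257 0.0528]
```

Emit:
drive_tool(
  deltas=[
    {"dp": [0.006,-0.0106,0],"yaw": 0},
    {"dp": [0,0,-0.04],"yaw": 0},
    {"dp": [0,0,-0.02],"yaw": 0},
    {"dp": [0,0,0],"yaw": 0},
    {"dp": [0,0,0],"yaw": 0},
  ],
)

```text
time_s: 2.65
eef_pos: [0.4906, -0.0887, 0.1269]
eef_rot: [0.001, 0.146, 0.989, -0.0]
ft_force: [-0.3, -0.7, 0.0]
finger_gap: 0.589
grip_force: 0.0
```

Emit:
drive_tool(
  deltas=[
    {"dp": [-0.0025,0,-0.03],"yaw": 0},
    {"dp": [0,0,-0.025],"yaw": 0},
    {"dp": [0,0,-0.017],"yaw": 0},
    {"dp": [0,0,0],"yaw": 0},
    {"dp": [0,0,0],"yaw": 0},
  ],
)

```text
time_s: 3.28
eef_pos: [0.4877, -0.0887, 0.0541]
eef_rot: [0.001, 0.146, 0.989, -0.0]
ft_force: [-0.2, -0.6, 0.5]
finger_gap: 0.587
grip_force: 0.0
```

```bash
python3 - <<'E'
from h import *
s=state(); print(s["eef_pos"],s["ft_force"])
f=vision.grab_frame("wrist"); cv2.imwrite("pics/w2.png",f["img"][:,:,::-1])
E
```

```text
[ 0.4877 -0.0887  0.0541] [-0.2018 -0.5681  0.4795]
```

View pics/w2.png

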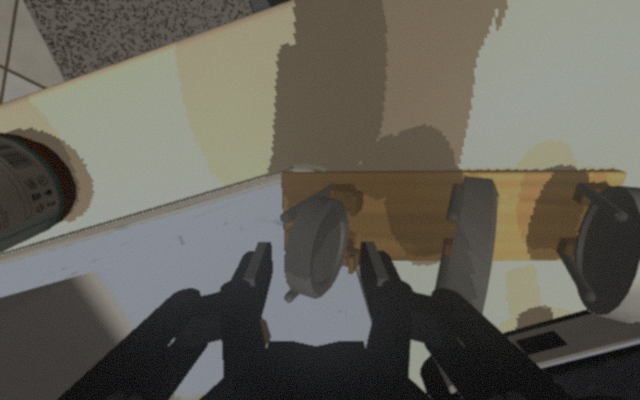

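The lid at (318,247) sits between the fingertips at (262,245) and (372,245). Next I'll tilt it upright while closing.

Emit:
drive_tool(
  deltas=[
    {"dp": [0.001,0.003,0],"yaw": 0},
    {"dp": [0.001,0.004,0.001],"yaw": 0},
    {"dp": [0.001,0.004,0.001],"yaw": 0},
    {"dp": [0.001,0.003,0.001],"yaw": 0},
  ],
  jaw=0.35,
)

```text
time_s: 3.82
eef_pos: [0.4911, -0.0742, 0.0562]
eef_rot: [0.0, 0.146, 0.989, -0.0]
ft_force: [0.4, -1.0, 0.2]
finger_gap: 0.348
grip_force: 0.1
```

Emit:
drive_tool(
  deltas=[
    {"dp": [0,0,0],"yaw": 0},
    {"dp": [0,0,0.001],"yaw": 0},
    {"dp": [0,0,0.001],"yaw": 0},
    {"dp": [0,0,0],"yaw": 0},
  ],
  jaw=0,
  grip_force=30,
)

```text
time_s: 4.32
eef_pos: [0.491, -0.0746, 0.0581]
eef_rot: [-0.0, 0.146, 0.989, -0.0]
ft_force: [-0.3, -0.1, -0.6]
finger_gap: 0.159
grip_force: 34.1
```

```bash
python3 - <<'E'
from h import *
s=state(); print(s["eef_pos"],s["ft_force"],s["finger_gap"],s["grip_force"])
f=vision.grab_frame("wrist"); cv2.imwrite("pics/w3.png",f["img"][:,:,::-1])
E
```

```text
[ 0.491  -0.0746  0.0581] [-0.2962 -0.1376 -0.5741] 0.15927443598977176 34.07222628593445
```

View pics/w3.png

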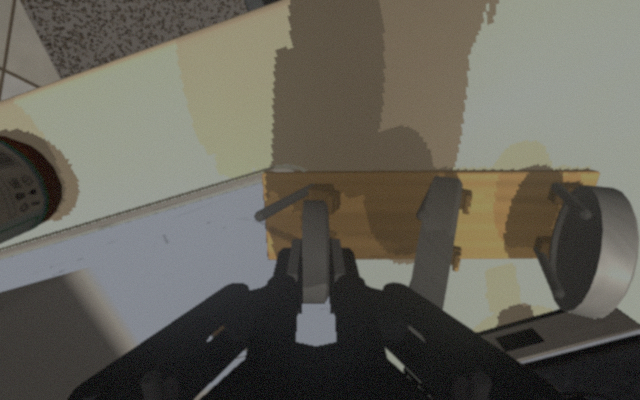

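The lid is upright and flat between the pads (gap 13.5 mm), at (315,250). I'll lift it and carry it to the bay.

Emit:
drive_tool(
  deltas=[
    {"dp": [0,0,0.03],"yaw": 0},
    {"dp": [0,0,0.05],"yaw": 0},
    {"dp": [0,0,0.06],"yaw": 0},
    {"dp": [0,0,0.06],"yaw": 0},
    {"dp": [-0.002,0.02,0.042],"yaw": 0},
  ],
)

```text
time_s: 5.0
eef_pos: [0.4892, -0.055, 0.3029]
eef_rot: [0.001, 0.147, 0.989, -0.0]
ft_force: [0.3, -0.3, -1.0]
finger_gap: 0.155
grip_force: 34.0
```

Emit:
drive_tool(
  deltas=[
    {"dp": [-0.006,0.052,0],"yaw": 5.4},
    {"dp": [-0.006,0.052,0],"yaw": 5},
    {"dp": [-0.006,0.052,0],"yaw": 5},
    {"dp": [-0.006,0.052,0],"yaw": 5},
    {"dp": [-0.006,0.052,0],"yaw": 5},
  ],
)

```text
time_s: 5.62
eef_pos: [0.4585, 0.2071, 0.3001]
eef_rot: [0.0, -0.076, 0.997, 0.0]
ft_force: [0.9, -0.7, -1.2]
finger_gap: 0.155
grip_force: 34.0
```

Emit:
drive_tool(
  deltas=[
    {"dp": [-0.006,0.052,0],"yaw": 0},
    {"dp": [-0.006,0.052,0],"yaw": 0},
    {"dp": [-0.006,0.052,0],"yaw": 0},
    {"dp": [0,0,-0.03],"yaw": 0},
    {"dp": [0,0,0],"yaw": 0},
  ],
)

```text
time_s: 6.25
eef_pos: [0.44, 0.3611, 0.2681]
eef_rot: [-0.002, -0.075, 0.997, -0.001]
ft_force: [-0.2, -0.7, 0.4]
finger_gap: 0.156
grip_force: 34.0
```

```bash
python3 - <<'E'
from h import *
s=state(); R=2*np.arctan2(s["eef_rot"][2],s["eef_rot"][1]); print(s["time_s"],s["eef_pos"],s["eef_rot"],"closing yaw",np.degrees(R)-90,s["finger_gap"])
for n in ("wrist","scene","top"):
    f=vision.grab_frame(n); np.savez(f"/tmp/{n}2.npz",**f); cv2.imwrite(f"pics/{n}_4.png",f["img"][:,:,::-1])
E
```

```text
6.25 [0.44   0.3611 0.2681] [-0.0019 -0.0754  0.9972 -0.0011] closing yaw 98.64784558335734 0.15621924168916526
```

View pics/wrist_4.png

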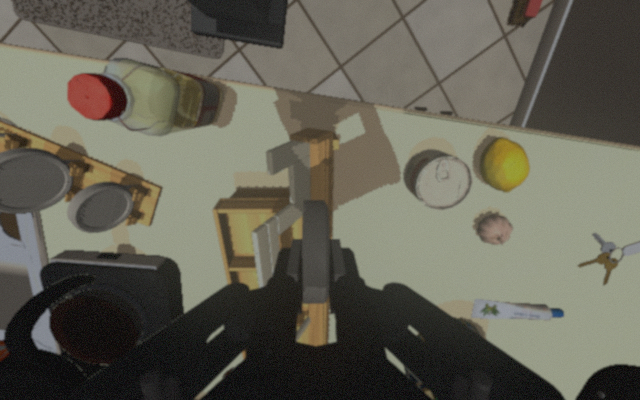

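The held lid (315,250) is parallel to the rail (u 310–332). The notch shows between the white board pieces at (290,165) and (270,240). I'll check the board offset and the lid's foot numerically.

```bash
cat >> h.py <<'E'
psi=np.radians(8.6); SX=np.array([np.cos(psi),np.sin(psi),0]);SY=np.array([-np.sin(psi),np.cos(psi),0]);WZ=np.array([0,0,1.])
_s,_c=np.sin(np.radians(9)),np.cos(np.radians(9))
D=_c*SX-_s*WZ; W=_s*SX+_c*WZ; N=np.cos(np.pi/6)*SY+.5*W; U=np.cos(np.pi/6)*W-.5*SY
E
python3 - <<'E'
from h import *
f=dict(np.load("/tmp/wrist2.npz"));P=cloud(f);hsv=cv2.cvtColor(f["img"],cv2.COLOR_RGB2HSV);v,u=np.mgrid[:400,:640]
print("table",np.nanmedian(P[230:280,520:560,2]))
m=(u>255)&(u<315)&(v>130)&(v<285)&(hsv[...,1]<60)&(P[...,2]>.08)&(P[...,2]<.19)&(abs(P@N-.3275)<.008)
q=P[m];c,n,b=plane(q,tol=.002);print("board",m.sum(),n,"exp",N,"offset",np.median(q@N))
for a in np.arange(.40,.56,.012):
    k=m&(abs(P@D-a)<.006)
    if k.sum()>5: print(round(a,3),k.sum(),"U",(P[k]@U).min(),(P[k]@U).max())
w=(u>285)&(u<345)&(v>130)&(v<210)&(hsv[...,1]>80)&(P[...,2]>.06)
for a in np.arange(.42,.50,.015):
    k=w&(abs(P@D-a)<.006); 
    if k.sum()>5: q=P[k]; print("rail",round(a,3),k.sum(),"N",(q@N-.3275).min(),(q@N-.3275).max(),"U med",np.median((q@U)[(q@N-.3275)<.018]))
g=dict(np.load("/tmp/scene2.npz"));Q=cloud(g);T=np.array([.44,.3611,.2681])
r=Q-T; k=(abs(r@SX)<.035)&(abs(r@SY)<.012)&(r[...,2]>-.05)&(r[...,2]<.0)
q=r[k]; print("lid pts",k.sum(),"zmin",np.sort(q[:,2])[:8],"SX",(q@SX).min(),(q@SX).max(),"SY",np.median(q@SY))
E
```

```text
table 0.0013211920412447766
board 3549 [-0.0598  0.864   0.5   ] exp [-0.0522  0.868   0.4938] offset 0.32811338240102783
0.424 451 U 0.003314894397641432 0.07071630886155583
0.436 471 U 0.0030933274243144493 0.0707265911318498
0.448 234 U 0.0017206755807720098 0.07015496157296217
0.46 208 U 0.001147311022648209 0.03675827678020823
0.472 196 U 0.0011178493800059473 0.03686054295888947
0.484 182 U 0.0017643699306787988 0.03693627672854516
0.496 622 U 0.002565362435615952 0.10197955904778694
0.508 443 U 0.018791323130360388 0.10212337901907209
0.52 231 U 0.03902505047695561 0.10230550179521818
0.532 214 U 0.06930150448278787 0.1022267156452508
0.544 176 U 0.07279208479221458 0.1023967074146284
0.556 118 U 0.0801326017049453 0.10224840380538733
rail 0.42 245 N -0.005512124887084802 0.0933891166020055 U med 0.02970579608904736
rail 0.435 301 N 0.000317595994247577 0.027063866085659416 U med -0.00019155330622022595
rail 0.45 217 N 0.0006153543012804019 0.027361991623596038 U med -0.00014897359164336386
rail 0.465 198 N -5.179152984069457e-05 0.027232224076915335 U med -0.000260451042766391
rail 0.48 188 N 0.00047072215128013406 0.02730812404440197 U med -0.0002922718217865069
rail 0.495 168 N -0.0001554638685554166 0.027678817459884042 U med -0.0002756918430764398
lid pts 251 zmin [-0.033  -0.0317 -0.0311 -0.0308 -0.0308 -0.0307 -0.0302 -0.03  ] SX -0.030058440741116722 0.02934635988464143 SY 0.004396681614999809
```

Emit:
drive_tool(
  deltas=[
    {"dp": [0,0,-0.05],"yaw": 0},
    {"dp": [0,0,-0.05],"yaw": 0},
    {"dp": [0,0,-0.03],"yaw": 0},
    {"dp": [0,0,-0.009],"yaw": 0},
    {"dp": [0,0,0],"yaw": 0},
  ],
)

```text
time_s: 7.02
eef_pos: [0.4417, 0.3615, 0.1321]
eef_rot: [0.001, -0.075, 0.997, 0.0]
ft_force: [-0.1, -0.0, -1.2]
finger_gap: 0.157
grip_force: 34.0
```

Emit:
drive_tool(
  deltas=[
    {"dp": [0,0,-0.003],"yaw": 0},
    {"dp": [0,0,0],"yaw": 0},
  ],
)

```text
time_s: 7.28
eef_pos: [0.4415, 0.3617, 0.129]
eef_rot: [0.001, -0.075, 0.997, 0.0]
ft_force: [1.5, 0.1, 0.3]
finger_gap: 0.156
grip_force: 34.1
```

Emit:
drive_tool(
  deltas=[
    {"dp": [0,0,0],"yaw": 0},
    {"dp": [0,-0.004,0],"yaw": 0},
    {"dp": [0.001,-0.004,0],"yaw": 0},
    {"dp": [0,0,0],"yaw": 0},
    {"dp": [0,0,0],"yaw": 0},
  ],
  jaw=1.0,
)

```text
time_s: 7.9
eef_pos: [0.4421, 0.3534, 0.1281]
eef_rot: [0.0, -0.075, 0.997, 0.0]
ft_force: [-0.0, -0.9, -1.0]
finger_gap: 1.003
grip_force: 0.0
```

Emit:
drive_tool(
  deltas=[
    {"dp": [0,0,0],"yaw": 0},
    {"dp": [0,0,0],"yaw": 0},
    {"dp": [0,0,0],"yaw": 0},
    {"dp": [0,0,0],"yaw": 0},
    {"dp": [0,0,0],"yaw": 0},
  ],
)

```text
time_s: 8.52
eef_pos: [0.442, 0.3534, 0.1281]
eef_rot: [0.0, -0.075, 0.997, 0.0]
ft_force: [-0.4, 1.0, -0.6]
finger_gap: 1.0
grip_force: 0.0
```

Emit:
drive_tool(
  deltas=[
    {"dp": [0,0,0],"yaw": 0},
    {"dp": [0,0,0.03],"yaw": 0},
    {"dp": [0,0,0.05],"yaw": 0},
    {"dp": [0,0,0.05],"yaw": 0},
    {"dp": [0,0,0.04],"yaw": 0},
  ],
)

```text
time_s: 9.15
eef_pos: [0.4421, 0.3535, 0.3003]
eef_rot: [0.001, -0.075, 0.997, 0.0]
ft_force: [0.1, 0.1, 0.1]
finger_gap: 1.0
grip_force: 0.0
```

```bash
cat > lids.py <<'E'
from h import *
s=state(); print(s["time_s"],s["eef_pos"],s["ft_force"])
f=vision.grab_frame("top"); np.savez("/tmp/topL.npz",**f); f0=dict(np.load("/tmp/top.npz"))
P=cloud(f); Z=P[...,2]; dz=Z-cloud(f0)[...,2]
dd=P@SX; inside=(dd>.5)&(dd<.88)&(P@SY>.14)&(P@SY<.34)&(Z<.15)
hsv=cv2.cvtColor(f["img"],cv2.COLOR_RGB2HSV)
m=(inside&(hsv[...,1]<60)).astype(np.uint8); m0=(cv2.cvtColor(f0["img"],cv2.COLOR_RGB2HSV)[...,1]<60)
m=cv2.morphologyEx((m.astype(bool)&~m0).astype(np.uint8),cv2.MORPH_OPEN,np.ones((3,3)))
n,l,st,c=cv2.connectedComponentsWithStats(m)
O=np.array([.4363,.3533,.088])
for i in range(1,n):
    if st[i,4]>60: q=P[l==i]; r=cv2.minAreaRect(q[:,:2].astype(np.float32)); print(st[i],"bay-frame x,y",(q.mean(0)-O)@SX,(q.mean(0)-O)@SY,"z",np.median(q[:,2]),"tilt",np.degrees(np.arccos(plane(q)[1][2])),"size",r[1])
E
python3 lids.py
```

```text
9.15 [0.4421 0.3535 0.3003] [0.1007 0.1498 0.0668]
[262 163  19  19 291] bay-frame x,y 0.10343483149240296 -0.08622134102977064 z 0.06488415737632446 tilt 9.6209338711845 size (0.06114339455962181, 0.055616844445466995)
```

The small lid lies flat in compartment 1. Before picking the medium lid I'll check how close the coffee machine is to its slot.

```bash
python3 - <<'E'
from h import *
P=cloud(dict(np.load("/tmp/top.npz"))); Z=P[...,2]
for y0 in (-.05,0,.05,.1,.14):
  print(y0,[(round(x,3),round(float(np.nanmax(Z[k])),3)) for x in np.arange(.55,.68,.01) if (k:=(abs(P[...,0]-x)<.005)&(abs(P[...,1]-y0)<.02)&(Z<.6)).any()])
E
```

```text
-0.05 [(np.float64(0.55), 0.087), (np.float64(0.56), 0.008), (np.float64(0.57), 0.006), (np.float64(0.58), 0.009), (np.float64(0.59), 0.009), (np.float64(0.6), 0.009), (np.float64(0.61), 0.009), (np.float64(0.62), 0.01), (np.float64(0.63), 0.011), (np.float64(0.64), 0.007), (np.float64(0.65), 0.013), (np.float64(0.66), 0.048), (np.float64(0.67), 0.332)]
0 [(np.float64(0.55), 0.077), (np.float64(0.56), 0.064), (np.float64(0.57), 0.007), (np.float64(0.58), 0.005), (np.float64(0.59), 0.005), (np.float64(0.6), 0.006), (np.float64(0.61), 0.006), (np.float64(0.62), 0.007), (np.float64(0.63), 0.006), (np.float64(0.64), 0.039), (np.float64(0.65), 0.333), (np.float64(0.66), 0.35), (np.float64(0.67), 0.352)]
0.05 [(np.float64(0.55), 0.089), (np.float64(0.56), 0.083), (np.float64(0.57), 0.076), (np.float64(0.58), 0.006), (np.float64(0.59), 0.007), (np.float64(0.6), 0.007), (np.float64(0.61), 0.008), (np.float64(0.62), 0.005), (np.float64(0.63), 0.167), (np.float64(0.64), 0.174), (np.float64(0.65), 0.346), (np.float64(0.66), 0.351), (np.float64(0.67), 0.351)]
0.1 [(np.float64(0.55), 0.057), (np.float64(0.56), 0.052), (np.float64(0.57), 0.049), (np.float64(0.58), 0.012), (np.float64(0.59), 0.005), (np.float64(0.6), 0.005), (np.float64(0.61), 0.009), (np.float64(0.62), 0.004), (np.float64(0.63), 0.006), (np.float64(0.64), 0.327), (np.float64(0.65), 0.348), (np.float64(0.66), 0.351), (np.float64(0.67), 0.353)]
0.14 [(np.float64(0.55), 0.01), (np.float64(0.56), 0.005), (np.float64(0.57), 0.006), (np.float64(0.58), 0.005), (np.float64(0.59), 0.006), (np.float64(0.6), 0.004), (np.float64(0.61), 0.008), (np.float64(0.62), 0.006), (np.float64(0.63), 0.016), (np.float64(0.64), 0.321), (np.float64(0.65), 0.347), (np.float64(0.66), 0.351), (np.float64(0.67), 0.352)]
```

Emit:
drive_tool(
  deltas=[
    {"dp": [0.016,-0.046,0],"yaw": -5.4},
    {"dp": [0.016,-0.046,0],"yaw": -5},
    {"dp": [0.016,-0.046,0],"yaw": -5},
    {"dp": [0.016,-0.046,0],"yaw": -5},
    {"dp": [0.016,-0.046,0],"yaw": -5},
  ],
  jaw=0.75,
)

```text
time_s: 9.82
eef_pos: [0.5223, 0.1219, 0.2979]
eef_rot: [0.0, 0.147, 0.989, 0.0]
ft_force: [0.7, -0.4, 0.7]
finger_gap: 0.75
grip_force: 0.0
```

Emit:
drive_tool(
  deltas=[
    {"dp": [0.016,-0.0455,-0.05],"yaw": 0},
    {"dp": [0,0,-0.05],"yaw": 0},
    {"dp": [0,0,-0.04],"yaw": 0},
    {"dp": [0,0,0],"yaw": 0},
    {"dp": [0,0,0],"yaw": 0},
  ],
)

```text
time_s: 10.45
eef_pos: [0.5372, 0.0827, 0.1647]
eef_rot: [0.001, 0.146, 0.989, 0.0]
ft_force: [0.4, -0.5, 1.2]
finger_gap: 0.748
grip_force: 0.0
```

Emit:
drive_tool(
  deltas=[
    {"dp": [0.001,-0.0048,0],"yaw": 0},
    {"dp": [0,0,-0.04],"yaw": 0},
    {"dp": [0,0,-0.03],"yaw": 0},
    {"dp": [0,0,-0.03],"yaw": 0},
    {"dp": [0,0,0],"yaw": 0},
  ],
)

```text
time_s: 11.08
eef_pos: [0.537, 0.0775, 0.0626]
eef_rot: [-0.001, 0.146, 0.989, -0.0]
ft_force: [-0.2, -0.6, 0.2]
finger_gap: 0.751
grip_force: 0.0
```

```bash
python3 - <<'E'
from h import *
s=state(); T=s["eef_pos"]; print(T,s["ft_force"])
f=vision.grab_frame("wrist"); P=cloud(f)
F=np.array([.5428,.0932,.022]); r=P-F
k=(abs(r@RX+.02)<.035)&(abs(r@RY)<.04)&(r[...,2]>.015)&(cv2.cvtColor(f["img"],cv2.COLOR_RGB2HSV)[...,1]<60)&(r[...,2]<.085)
q=r[k];print(k.sum(),plane(q,tol=.002)[:2])
for h in (.03,.04,.05,.06,.068):
    z=q[abs(q[:,2]-h)<.003]
    if len(z): print(h,len(z),"rx",(z@RX).min(),(z@RX).max(),"ry",(z@RY).min(),(z@RY).max())
cv2.imwrite("pics/w5.png",f["img"][:,:,::-1])
E
```

```text
[0.537  0.0775 0.0626] [-0.2135 -0.5528  0.1834]
8310 (array([-0.0101, -0.0132,  0.045 ]), array([0.2711, 0.8498, 0.452 ]))
0.03 554 rx -0.020449621049886922 -0.003481001734468917 ry -0.03345533345530838 0.03850859844650327
0.04 717 rx -0.027768423606216494 -0.00913328513979289 ry -0.03479956221919707 0.03913687136081967
0.05 902 rx -0.05492059956878123 -0.014488325743820692 ry -0.034550607866617476 0.03693829651541672
0.06 1088 rx -0.05499928928566808 -0.018928039775413154 ry -0.028799513342039812 0.03059755323353947
0.068 1359 rx -0.05489154874413726 -0.02319760930788883 ry -0.017885209090404426 0.021922240560479315
```

Emit:
drive_tool(
  deltas=[
    {"dp": [0.001,0.004,0],"yaw": 0},
    {"dp": [0.001,0.005,0.001],"yaw": 0},
    {"dp": [0.001,0.005,0.001],"yaw": 0},
    {"dp": [0.001,0.004,0.001],"yaw": 0},
  ],
  jaw=0.45,
)

```text
time_s: 11.62
eef_pos: [0.5416, 0.0962, 0.0665]
eef_rot: [0.0, 0.146, 0.989, 0.0]
ft_force: [0.2, -0.5, 0.4]
finger_gap: 0.445
grip_force: 0.0
```

Emit:
drive_tool(
  deltas=[
    {"dp": [0,0,0],"yaw": 0},
    {"dp": [0,0,0.001],"yaw": 0},
    {"dp": [0,0,0.001],"yaw": 0},
    {"dp": [0,0,0],"yaw": 0},
    {"dp": [0,0,0],"yaw": 0},
  ],
  jaw=0,
)

```text
time_s: 12.25
eef_pos: [0.5407, 0.095, 0.0677]
eef_rot: [-0.001, 0.146, 0.989, -0.001]
ft_force: [-1.8, -6.0, -1.2]
finger_gap: 0.162
grip_force: 29.5
```

Emit:
drive_tool(
  deltas=[
    {"dp": [0,0,0.02],"yaw": 0},
    {"dp": [0,0,0.05],"yaw": 0},
    {"dp": [0,0,0.06],"yaw": 0},
    {"dp": [0,0,0.06],"yaw": 0},
    {"dp": [0,0.0,0.045],"yaw": 0},
  ],
)

```text
time_s: 12.88
eef_pos: [0.5416, 0.0959, 0.306]
eef_rot: [0.001, 0.146, 0.989, 0.001]
ft_force: [0.0, -0.7, -1.0]
finger_gap: 0.16
grip_force: 29.4
```

Emit:
drive_tool(
  deltas=[
    {"dp": [-0.0165,0.0445,0],"yaw": 5.4},
    {"dp": [-0.0165,0.0445,0],"yaw": 5},
    {"dp": [-0.0165,0.0445,0],"yaw": 5},
    {"dp": [-0.0165,0.0445,0],"yaw": 5},
    {"dp": [-0.0165,0.0445,0],"yaw": 5},
  ],
)

```text
time_s: 13.5
eef_pos: [0.4582, 0.3197, 0.3032]
eef_rot: [0.0, -0.076, 0.997, 0.0]
ft_force: [1.3, -0.2, -0.5]
finger_gap: 0.158
grip_force: 29.4
```

Emit:
drive_tool(
  deltas=[
    {"dp": [-0.0165,0.0445,0],"yaw": 0},
    {"dp": [0,0,-0.03],"yaw": 0},
    {"dp": [0,0,0],"yaw": 0},
    {"dp": [0,0,0],"yaw": 0},
  ],
)

```text
time_s: 14.0
eef_pos: [0.4429, 0.3626, 0.2741]
eef_rot: [0.0, -0.075, 0.997, 0.0]
ft_force: [0.8, 0.2, 0.9]
finger_gap: 0.162
grip_force: 29.4
```

```bash
cat > held.py <<'E'
from h import *
s=state(); T=s["eef_pos"]; R=2*np.arctan2(s["eef_rot"][2],s["eef_rot"][1]); O=np.array([.4363,.3533,.088])
print(s["time_s"],T,"yaw",np.degrees(R)-90,s["finger_gap"],"TCP in bay",(T-O)@SX,(T-O)@SY)
g=vision.grab_frame("scene");Q=cloud(g)
r=Q-T; k=(abs(r@SX)<.055)&(abs(r@SY)<.014)&(r[...,2]>-.07)&(r[...,2]<.0)
q=r[k]; print("lid pts",k.sum(),"zmin",np.sort(q[:,2])[:8],"SX",(q@SX).min(),(q@SX).max(),"SY",np.median(q@SY),plane(q)[1])
E
python3 held.py
```

```text
14.0 [0.4429 0.3626 0.2741] yaw 98.56855971514636 0.16221640169607812 TCP in bay 0.007878210602548046 0.008172151258506124
lid pts 445 zmin [-0.0423 -0.0422 -0.0419 -0.0415 -0.0413 -0.0411 -0.0409 -0.0401] SX -0.03897244790193129 0.03565705073739088 SY 0.004457611870447295 [-0.1345  0.9901  0.0407]
```

Emit:
drive_tool(
  deltas=[
    {"dp": [-0.001,-0.001,-0.05],"yaw": 0},
    {"dp": [0,0,-0.05],"yaw": 0},
    {"dp": [0,0,-0.025],"yaw": 0},
    {"dp": [0,0,-0.008],"yaw": 0},
    {"dp": [0,0,0],"yaw": 0},
  ],
)

```text
time_s: 14.68
eef_pos: [0.442, 0.3618, 0.1411]
eef_rot: [0.0, -0.075, 0.997, 0.0]
ft_force: [0.2, 0.6, -0.4]
finger_gap: 0.156
grip_force: 29.4
```

Emit:
drive_tool(
  deltas=[
    {"dp": [0,0,0],"yaw": 0},
    {"dp": [0,0,0],"yaw": 0},
  ],
)

```text
time_s: 14.92
eef_pos: [0.4418, 0.362, 0.1411]
eef_rot: [0.001, -0.075, 0.997, 0.0]
ft_force: [-0.7, -0.2, 0.4]
finger_gap: 0.161
grip_force: 29.4
```

Emit:
drive_tool(
  deltas=[
    {"dp": [0,0,-0.002],"yaw": 0},
    {"dp": [0,0,0],"yaw": 0},
  ],
)

```text
time_s: 15.18
eef_pos: [0.4415, 0.3617, 0.1382]
eef_rot: [0.0, -0.075, 0.997, 0.0]
ft_force: [-0.1, -0.1, 0.2]
finger_gap: 0.16
grip_force: 29.6
```

Emit:
drive_tool(
  deltas=[
    {"dp": [0,0,0],"yaw": 0},
    {"dp": [0.001,-0.007,0],"yaw": 0},
    {"dp": [0.001,-0.007,0],"yaw": 0},
    {"dp": [0,0,0],"yaw": 0},
    {"dp": [0,0,0],"yaw": 0},
  ],
  jaw=1.0,
)

```text
time_s: 15.8
eef_pos: [0.4435, 0.3476, 0.1381]
eef_rot: [0.0, -0.075, 0.997, 0.0]
ft_force: [-0.0, 0.8, 0.4]
finger_gap: 1.001
grip_force: 0.0
```

Emit:
drive_tool(
  deltas=[
    {"dp": [0,0,0],"yaw": 0},
    {"dp": [0,0,0],"yaw": 0},
    {"dp": [0,0,0],"yaw": 0},
    {"dp": [0,0,0],"yaw": 0},
    {"dp": [0,0,0],"yaw": 0},
  ],
)

```text
time_s: 16.42
eef_pos: [0.4434, 0.3477, 0.1381]
eef_rot: [-0.0, -0.075, 0.997, 0.0]
ft_force: [-0.1, -0.4, 0.3]
finger_gap: 1.001
grip_force: 0.0
```

Emit:
drive_tool(
  deltas=[
    {"dp": [0,0,0.0],"yaw": 0},
    {"dp": [0,0,0.04],"yaw": 0},
    {"dp": [0,0,0.05],"yaw": 0},
    {"dp": [0,0,0.06],"yaw": 0},
    {"dp": [0,0,0.02],"yaw": 0},
  ],
)

```text
time_s: 17.05
eef_pos: [0.4441, 0.3482, 0.312]
eef_rot: [0.002, -0.075, 0.997, 0.001]
ft_force: [0.4, 0.9, -1.5]
finger_gap: 0.999
grip_force: 0.0
```

```bash
python3 lids.py
```

```text
17.05 [0.4441 0.3482 0.312 ] [ 0.3746  0.8651 -1.4736]
[250 127  22  23 415] bay-frame x,y 0.21592617323858634 -0.06940321136086627 z 0.046927562382788876 tilt 9.338691349914411 size (0.0787317305803299, 0.06503666192293167)
[262 163  19  19 286] bay-frame x,y 0.10350578994806814 -0.08631927600875061 z 0.0649093170367504 tilt 8.590576627007021 size (0.06114942580461502, 0.054414428770542145)
```

The medium lid lies flat in compartment 2. Now the large lid.

Emit:
drive_tool(
  deltas=[
    {"dp": [0.01,-0.0502,0],"yaw": -5.4},
    {"dp": [0.01,-0.0502,0],"yaw": -5},
    {"dp": [0.01,-0.0502,0],"yaw": -5},
    {"dp": [0.01,-0.0502,0],"yaw": -5},
    {"dp": [0.01,-0.0502,0],"yaw": -5},
  ],
  jaw=0.94,
)

```text
time_s: 17.73
eef_pos: [0.4933, 0.0951, 0.3073]
eef_rot: [-0.0, 0.147, 0.989, -0.0]
ft_force: [0.2, 0.3, 0.1]
finger_gap: 0.943
grip_force: 0.0
```

Emit:
drive_tool(
  deltas=[
    {"dp": [0.01,-0.0502,0],"yaw": 0},
    {"dp": [0.01,-0.0502,-0.04],"yaw": 0},
    {"dp": [0,0,-0.05],"yaw": 0},
    {"dp": [0,0,-0.04],"yaw": 0},
    {"dp": [0,0,0],"yaw": 0},
  ],
)

```text
time_s: 18.35
eef_pos: [0.5112, -0.0017, 0.1769]
eef_rot: [-0.003, 0.146, 0.989, -0.0]
ft_force: [0.1, 0.8, 0.4]
finger_gap: 0.938
grip_force: 0.0
```

```bash
python3 - <<'E'
from h import *
s=state(); T=s["eef_pos"]; print(T,s["ft_force"])
f=vision.grab_frame("wrist"); P=cloud(f)
F=np.array([.5174,.0087,.022]); r=P-F
k=(abs(r@RX+.02)<.04)&(abs(r@RY)<.052)&(r[...,2]>.015)&(cv2.cvtColor(f["img"],cv2.COLOR_RGB2HSV)[...,1]<60)&(r[...,2]<.09)
q=r[k];print(k.sum(),plane(q,tol=.002)[:2])
for h in (.03,.04,.05,.06,.07,.078):
    z=q[abs(q[:,2]-h)<.003]
    if len(z): print(h,len(z),"rx",(z@RX).min(),(z@RX).max(),"exp max",-h*.532+.008,"ry",(z@RY).min(),(z@RY).max())
E
```

```text
[ 0.5112 -0.0017  0.1769] [0.1233 0.7604 0.4259]
4129 (array([-0.0068, -0.0178,  0.0518]), array([0.2469, 0.8551, 0.4559]))
0.03 257 rx -0.010236833833007171 -0.003412102094829596 exp max -0.007960000000000002 ry -0.038505239686551965 0.04246328473581322
0.04 299 rx -0.027056197256675456 -0.009107685629760687 exp max -0.01328 ry -0.045270061851775935 0.046126267426068554
0.05 343 rx -0.031081894616395735 -0.014086698694834903 exp max -0.018600000000000002 ry -0.04457741362259383 0.04613686306269271
0.06 381 rx -0.037324368642106996 -0.018942865926259354 exp max -0.023920000000000004 ry -0.04246856661895923 0.04379250152911075
0.07 401 rx -0.043491132960126105 -0.024231543473611727 exp max -0.029240000000000002 ry -0.036867127079636026 0.03878351398288696
0.078 614 rx -0.04636305782796359 -0.02816153623843186 exp max -0.033496000000000005 ry -0.028614703784057546 0.028667791171513256
```

Emit:
drive_tool(
  deltas=[
    {"dp": [0.0024,-0.002,0],"yaw": 0},
    {"dp": [0,0,-0.04],"yaw": 0},
    {"dp": [0,0,-0.03],"yaw": 0},
    {"dp": [0,0,-0.03],"yaw": 0},
    {"dp": [0,0,0],"yaw": 0},
  ],
)

```text
time_s: 19.02
eef_pos: [0.5154, -0.0038, 0.0795]
eef_rot: [-0.001, 0.146, 0.989, -0.0]
ft_force: [0.1, 0.5, 0.3]
finger_gap: 0.939
grip_force: 0.0
```

Emit:
drive_tool(
  deltas=[
    {"dp": [0,0,-0.005],"yaw": 0},
    {"dp": [0.001,0.004,0],"yaw": 0},
    {"dp": [0.001,0.004,0.001],"yaw": 0},
    {"dp": [0.001,0.004,0.001],"yaw": 0},
    {"dp": [0.001,0.004,0.001],"yaw": 0},
  ],
  jaw=0.55,
)

```text
time_s: 19.65
eef_pos: [0.5196, 0.0126, 0.0779]
eef_rot: [0.0, 0.146, 0.989, 0.0]
ft_force: [-0.4, -1.0, -0.3]
finger_gap: 0.547
grip_force: 0.1
```

Emit:
drive_tool(
  deltas=[
    {"dp": [0,0,0],"yaw": 0},
    {"dp": [0,0,0.001],"yaw": 0},
    {"dp": [0,0,0.001],"yaw": 0},
    {"dp": [0,0,0],"yaw": 0},
    {"dp": [0,0,0],"yaw": 0},
  ],
  jaw=0,
)

```text
time_s: 20.27
eef_pos: [0.5186, 0.011, 0.0792]
eef_rot: [-0.001, 0.146, 0.989, -0.001]
ft_force: [-2.9, -8.8, -1.5]
finger_gap: 0.159
grip_force: 28.9
```

Emit:
drive_tool(
  deltas=[
    {"dp": [0,0,0.02],"yaw": 0},
    {"dp": [0,0,0.05],"yaw": 0},
    {"dp": [0,0,0.06],"yaw": 0},
    {"dp": [0,0,0.06],"yaw": 0},
    {"dp": [0,0.0,0.05],"yaw": 0},
  ],
)

```text
time_s: 20.9
eef_pos: [0.5192, 0.0121, 0.3221]
eef_rot: [0.001, 0.146, 0.989, 0.0]
ft_force: [1.4, -0.0, -0.6]
finger_gap: 0.156
grip_force: 31.5
```

Emit:
drive_tool(
  deltas=[
    {"dp": [-0.011,0.05,0],"yaw": 5.4},
    {"dp": [-0.011,0.05,0],"yaw": 5},
    {"dp": [-0.011,0.05,0],"yaw": 5},
    {"dp": [-0.011,0.05,0],"yaw": 5},
    {"dp": [-0.011,0.05,0],"yaw": 5},
  ],
)

```text
time_s: 21.52
eef_pos: [0.4638, 0.2636, 0.3196]
eef_rot: [-0.0, -0.076, 0.997, -0.0]
ft_force: [-0.1, -0.5, -0.2]
finger_gap: 0.161
grip_force: 31.6
```

Emit:
drive_tool(
  deltas=[
    {"dp": [-0.011,0.05,0],"yaw": 0},
    {"dp": [-0.011,0.05,0],"yaw": 0},
    {"dp": [0,0,-0.03],"yaw": 0},
    {"dp": [0,0,0],"yaw": 0},
    {"dp": [0,0,0],"yaw": 0},
  ],
)

```text
time_s: 22.15
eef_pos: [0.4429, 0.3619, 0.2906]
eef_rot: [0.0, -0.075, 0.997, 0.0]
ft_force: [-0.7, 0.6, -0.1]
finger_gap: 0.162
grip_force: 31.5
```

```bash
python3 held.py
```

```text
22.15 [0.4429 0.3619 0.2906] yaw 98.56251812680557 0.16163045756566494 TCP in bay 0.007786500926082202 0.007493190014690342
lid pts 692 zmin [-0.0556 -0.0535 -0.0533 -0.0532 -0.0532 -0.0528 -0.0528 -0.0528] SX -0.04934874444365434 0.04235780091901992 SY 0.004419753325236198 [-0.1538  0.9879  0.0223]
```

Emit:
drive_tool(
  deltas=[
    {"dp": [0,0,-0.05],"yaw": 0},
    {"dp": [0,0,-0.05],"yaw": 0},
    {"dp": [0,0,-0.025],"yaw": 0},
    {"dp": [0,0,-0.01],"yaw": 0},
    {"dp": [0,0,-0.003],"yaw": 0},
  ],
)

```text
time_s: 22.82
eef_pos: [0.443, 0.3623, 0.1524]
eef_rot: [0.001, -0.075, 0.997, 0.0]
ft_force: [0.0, -0.4, 0.1]
finger_gap: 0.162
grip_force: 31.6
```

Emit:
drive_tool(
  deltas=[
    {"dp": [0,0,0],"yaw": 0},
    {"dp": [0,0,0],"yaw": 0},
  ],
)

```text
time_s: 23.08
eef_pos: [0.4428, 0.3625, 0.1526]
eef_rot: [0.001, -0.075, 0.997, 0.0]
ft_force: [0.2, -0.6, -0.5]
finger_gap: 0.164
grip_force: 31.6
```

Emit:
drive_tool(
  deltas=[
    {"dp": [0,0,-0.002],"yaw": 0},
    {"dp": [0,0,0],"yaw": 0},
  ],
)

```text
time_s: 23.32
eef_pos: [0.4427, 0.3624, 0.15]
eef_rot: [0.0, -0.075, 0.997, 0.0]
ft_force: [1.1, -0.5, 1.4]
finger_gap: 0.16
grip_force: 31.9
```

Emit:
drive_tool(
  deltas=[
    {"dp": [0,0,0],"yaw": 0},
    {"dp": [0.001,-0.008,0],"yaw": 0},
    {"dp": [0.001,-0.008,0],"yaw": 0},
    {"dp": [0.001,-0.008,0],"yaw": 0},
    {"dp": [0,0,0],"yaw": 0},
  ],
  jaw=1.0,
)

```text
time_s: 23.95
eef_pos: [0.4456, 0.3375, 0.1497]
eef_rot: [-0.0, -0.075, 0.997, -0.0]
ft_force: [-0.5, 0.8, 0.5]
finger_gap: 0.998
grip_force: 0.0
```

Emit:
drive_tool(
  deltas=[
    {"dp": [0,0,0],"yaw": 0},
    {"dp": [0,0,0],"yaw": 0},
    {"dp": [0,0,0],"yaw": 0},
    {"dp": [0,0,0],"yaw": 0},
    {"dp": [0,0,0],"yaw": 0},
  ],
)

```text
time_s: 24.58
eef_pos: [0.4454, 0.3382, 0.1496]
eef_rot: [-0.0, -0.075, 0.997, -0.0]
ft_force: [-0.2, -0.5, 0.2]
finger_gap: 1.001
grip_force: 0.0
```

Emit:
drive_tool(
  deltas=[
    {"dp": [0,0,0.0],"yaw": 0},
    {"dp": [0,0,0.04],"yaw": 0},
    {"dp": [0,0,0.05],"yaw": 0},
    {"dp": [0,0,0.06],"yaw": 0},
    {"dp": [0,0,0.02],"yaw": 0},
  ],
)

```text
time_s: 25.2
eef_pos: [0.4461, 0.3387, 0.3235]
eef_rot: [0.002, -0.075, 0.997, 0.001]
ft_force: [-0.2, -0.1, -0.8]
finger_gap: 1.0
grip_force: 0.0
```

Emit:
drive_tool(
  deltas=[
    {"dp": [0,0,0],"yaw": 0},
    {"dp": [0,0,0],"yaw": 0},
    {"dp": [0,0,0],"yaw": 0},
    {"dp": [0,0,0],"yaw": 0},
    {"dp": [0,0,0],"yaw": 0},
  ],
)

```text
time_s: 25.82
eef_pos: [0.4454, 0.3382, 0.3192]
eef_rot: [-0.0, -0.075, 0.997, -0.0]
ft_force: [-0.1, -0.4, -0.5]
finger_gap: 1.004
grip_force: 0.0
```

```bash
python3 lids.py; python3 -c "
import numpy as np,cv2
i=dict(np.load('/tmp/topL.npz'))['img'][70:245,170:410,::-1]; cv2.imwrite('pics/end.png',cv2.resize(i,None,fx=3.3,fy=3.3))"
```

```text
25.825 [0.4454 0.3382 0.3192] [-0.1308 -0.3847 -0.487 ]
[239  94  29  28 578] bay-frame x,y 0.3240871669348999 -0.06027698309596416 z 0.029418014965827702 tilt 9.205050491905231 size (0.09882514923810959, 0.0870617926120758)
[250 127  22  23 416] bay-frame x,y 0.21611196728729756 -0.06930273745176349 z 0.04638547707352177 tilt 10.018883260045177 size (0.07838109135627747, 0.06597688049077988)
[262 163  19  19 285] bay-frame x,y 0.10345849412002531 -0.0864074682462204 z 0.06469135903907407 tilt 10.27970844210326 size (0.06202604994177818, 0.052799783647060394)
```

View pics/end.png

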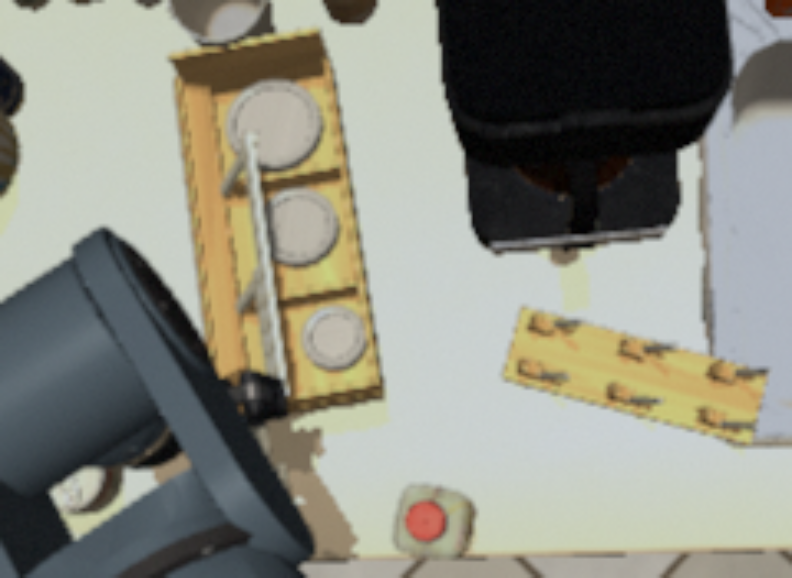

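The final picture shows all three lids flat in their own compartments: small at (335,338), medium at (302,228) and large at (275,123). The rack is empty and the oil bottle is still at (425,520).

```bash
python3 -c "
from plant import order; print(order.finish_job())"
```

```text
the job is handed in; nothing more can be done
None
```

All three lids rolled down the ramp in order (small, medium, large), each lies flat in its own compartment, and the job is handed in at about 26 s; the arm never went near the bottles or the tin, though only the oil bottle was checked in the final picture.

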